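# Kit two gas valves and park the tray

## Robot

A 6-joint arm with a two-finger parallel gripper is mounted at the origin on the work surface. World frame = base frame: x ahead of the robot, y to its left, z up, the work surface at z = 0. Lengths are in m, angles in rad, forces in N, time in s.
With the tool pointing down it reaches from about 0.325 to 0.775 m from the base axis. Payload 5.5 kg.
Tool frame: the origin (TCP) lies midway between the tips of the shut fingers; the grasp point (between the pads) lies 19 mm behind it; z points along the fingers, y is the line along which they close (so a half turn about z gives the same grasp; the last joint's range is limited). The gripper opens to 88 mm and grips with 3 to 60 N. Pads are 20 mm wide; open, the fingers measure 115 mm over their backs; the gripper's body (75 mm by 178 mm) begins 61 mm behind the grasp point.
Start: joints at [1.078, 0.091, 1.231, -0, 1.82, -0.057], TCP at [0.253, 0.544, 0.223] pointing down, gripper open.
Joint ranges: [-2.87, 2.87], [-0.86, 2.18], [0.17, 2.46], [-1.51, 4.65], [0.06, 2.69], [-2.65, 2.65]. Speed limits (rad/s): [2.57, 2.57, 3.01, 3.14, 3.14, 3.14].

## Interface

Orientations are given as a unit quaternion [w, x, y, z].
In Python, from workcell import * gives the robot as it stands. The module is installed in compiled form; this text tells all that it offers.
- The arm moves only by the tool jog_arm, never from a script. Its argument "steps" is a list of rows, each an object of numbers: "wx", "wy", "wz": the turn, a rotation vector about the world's x, y, z in degrees; "tx", "ty", "tz": the shift along the world's x, y, z in mm; "hand": the opening, from 0 (shut) to 1 (fully open). A call has 1 to 5 rows; each row shifts and turns the commanded pose from where the row before left it; what a row does not reach is not made up. A row lasts 1/10 s, in which the tool goes at most 50 mm and 8.59 degrees, less where a joint would pass 70% of its speed; a pose out of reach is approached as far as the arm can. A call with a gripper value outside its range is refused whole. The fingers move at their own pace and stop on an object; the grip force is fixed at half the most. Time passes only in rows, so rows that do not move let the fingers close. It gives the time, the measured TCP pose, the force, the opening and the grip force at its end, in the units of the state.
- get_obs(): the state, without advancing time (a new reading comes with each control period).
- capture(name): name is "side" or "top" or "wrist"; returns the picture (420x560x3 uint8, blue, green, red); there is no depth.
- get_calibration(name): a dict with "K" (3x3 intrinsics, pixels), "T" (4x4, takes a point from camera to world coordinates); the wrist camera has in their place "hand_eye" (4x4, takes a point from camera to tool coordinates, whose origin is the TCP and whose axes are the flange's). Camera axes: x right, y down, z forward; pixel columns grow to the right and rows downward; lengths in m; the calibration is good to about 2 mm. The wrist camera is an equidistant fisheye: a pixel r from the principal point sees the ray r / f radians off the axis. A picture is of the moment at which its call begins: read the wrist's pose just before it. get_calibration takes no time and is no camera call.
- hand_in(): hands the job in; it is judged then, once.
Trained networks look in the newest picture that a camera, given by its name, has taken for a name from the list of things; names that differ only in an ending like _2 or _b are one class to them, and where a whole thing is asked for, a point or a joint stands for the part that bears it (a point fixed in the world has none). Each returns a list of dicts, best first, with "confidence" (0 to 1); they miss things now and then, are a little off and sometimes report something else, mostly with a low value. They report only what shows in the picture. A call takes as long as a camera call. They do not tell look-alikes from the thing itself.
- recognise(target, camera): "pixel" ([column, row] in pixels, amid what is visible of it).
- silhouettes(target, camera): "pixels" (420x560 bool, what is visible of it) and "pixel" ([column, row] in pixels, amid what is visible of it).
The state is a dict: "time_s": time; "q": joint angles; "joint_velocities": joint speeds; "effort": joint torques, N m; "tool_pos": TCP position; "tcp_rot": TCP orientation; "wrist_force": force on the tool from outside, world axes, zero at the start; "wrist_torque": the same for the moment, N m; "grip_width": opening from 0.0 (shut) to 1.0 (fully open); "finger_force": force on a finger pad.
Only numpy, scipy, OpenCV 4.12 (cv2) and the standard library are available. Lean on these libraries where they do the work, as an engineer would, in place of code of your own. Each camera call takes 0.05 s, during which the arm holds its last target. There are 200 camera calls.

## Task

Take the two gas valves off the sloping rack and set one in each compartment of the black tray, lying flat with the stem up and the brass inlet pointing squarely at the tray's red edge; set them down, do not drop them. Then slide the loaded tray along the bench, without lifting it, until it stands squarely inside the yellow tape outline, valves still in place. Leave the green canister, the orange screwdriver and the red bin where they are.

Things in the scene. Friction and masses are not known exactly. Their poses are not given: they have to be found in the camera images.
- valve_a: Gas valve: aluminium block 44 (x) by 36 (y) by 28 (z) mm, 150 g. Origin: centre of the block's underside. A brass inlet pipe (12 mm diameter, axis at z = 13 mm) sticks out of its +x end to x = 48 mm; a dark stem (10 mm diameter, at x = -6 mm) rises to z = 42 mm. Starts with its underside on the rack's sloping deck, inlet pointing uphill or downhill.
- valve_b: Second gas valve, identical to valve_a in shape and frame; it starts with its inlet turned the other way, on the other lane.
- valve_a_inlet (a point): Centre of the free end of valve_a's brass inlet (48, 0, 13 mm in the valve's frame).
- valve_b_inlet (a point): Centre of the free end of valve_b's brass inlet.
- rack: Fixed blue rack, 280 mm wide. Origin: at bench level, under it. Its deck rises 30 degrees towards the rack's +x. Lanes at y = +60 and -60 mm; the blocks rest against red pegs 14 mm high (20 mm gap for the inlet), undersides centred at about x = -31, z = 66 mm. Uprights at y = 138 and -138 mm.
- rail (a point): Middle of the round blue rail (12 mm diameter, along the rack's y) that crosses above both lanes, uphill of the block centres. It blocks a gripper coming straight down: lean the tool about 30 degrees, square to the deck.
- tray: Loose black tray, 110 (x) by 175 (y) by 14 (z) mm, mass about 0.5 kg, standing flat on the bench. Origin: centre of its underside. Floor 4 mm thick, walls 5 mm, a 5 mm divider at y = 0: two compartments 100 by 80 mm, centred at y = +-42.5 mm, 10 mm deep. The red edge is the wall at +x.
- spot: Outline of yellow tape on the bench, clear inside 140 (x) by 205 (y) mm (15 mm more than the tray all round), tape 18 mm wide. Origin: its centre, at bench level; the tray's x and y axes should lie along its own, and its origin over this one.
- canister: Bystander: green can, 60 mm diameter, 130 mm tall. Origin: centre of its underside.
- driver: Bystander: screwdriver with orange handle, about 200 mm long, lying on the bench on the robot's side.
- cup_bin: Bystander: red open bin, 90 by 130 by 50 mm. Origin: centre of its underside.
Not all that is in view belongs to the job. Leave any brown or turquoise look-alike of the valve_a alone.

How it is judged:
By the outcome, as a careful person would: the job done as asked, in the order asked, and still so for the second after the job is handed in, with the robot touching nothing.
It also fails if it takes over 72 s, if anything falls off the work surface, if the arm or the gripper's body presses on something with over 40 N, if the wrist force passes 120 N, or if a joint passes its speed limit or range.

## Working session

There is one attempt and no reset: what is moved stays moved. The work goes in short steps, Python scripts to look and compute and a tool call to move; the robot and the scene stay as the last step left them, time stands still between calls to the robot, and variables do not carry over. Pictures are saved under pics/ and viewed, at most 10 in all, crops included, and the job is handed in when it is done.

Besides the shell and the picture viewer there is one more tool, called after "Request:" by a JSON object that holds its "method" and its "body", one argument or row to a line. jog_arm: Moves the arm, as the interface text tells. Its arguments: {"type":"object","properties":{"steps":{"type":"array"}},"required":["steps"]}

```bash
mkdir -p pics
python3 - <<'E'
from workcell import *
import cv2,numpy as np
np.set_printoptions(precision=4,suppress=True)
o=get_obs();print(o)
for n in("side","top","wrist"):
    c=get_calibration(n);print(n,c)
a=capture("top");b=capture("side");cv2.imwrite("pics/top.png",a);cv2.imwrite("pics/side.png",b)
for cam in("top","side"):
  for t in("valve_a","valve_a_inlet","rack","rail","tray","spot","canister","driver","cup_bin"):
    try: print(cam,t,[(np.round(d["pixel"]),round(d["confidence"],2)) for d in recognise(t,cam)])
    except Exception as e: print(cam,t,e)
E
```

```text
{'time_s': 0.0, 'q': array([ 1.0783,  0.0918,  1.2319, -0.    ,  1.8198, -0.0567]), 'joint_velocities': array([-0.0013,  0.0006, -0.0011,  0.0003, -0.002 ,  0.    ]), 'effort': array([ -0.0006, -44.6444, -40.6447,   0.0698,   0.0293,  -0.0001]), 'tool_pos': array([0.2531, 0.5436, 0.2215]), 'tcp_rot': array([-0.0003,  0.2162,  0.9763, -0.0009]), 'wrist_force': array([ 0.6634, -0.7679,  0.3524]), 'wrist_torque': array([ 0.0395, -0.0511,  0.029 ]), 'finger_force': 0.0, 'grip_width': 1.0030208187511864}
side {'K': array([[415.6526,   0.    , 279.9538],
       [  0.    , 415.6526, 203.2591],
       [  0.    ,   0.    ,   1.    ]]), 'T': array([[ 0.8878, -0.2633,  0.3774,  0.228 ],
       [-0.46  , -0.482 ,  0.7457, -0.5729],
       [-0.0144, -0.8356, -0.5491,  0.565 ],
       [ 0.    ,  0.    ,  0.    ,  1.    ]])}
top {'K': array([[435.8803,   0.    , 290.4368],
       [  0.    , 435.8803, 212.2475],
       [  0.    ,   0.    ,   1.    ]]), 'T': array([[-0.0967, -0.9749,  0.2005,  0.3525],
       [-0.9953,  0.0939, -0.0235,  0.0474],
       [ 0.0041, -0.2018, -0.9794,  1.1694],
       [ 
[... 879 characters left out ...]
58)]
top driver [(array([317., 296.]), 0.95)]
top cup_bin [(array([376., 156.]), 0.97), (array([141., 256.]), 0.16)]
side valve_a [(array([256., 217.]), 0.92), (array([242., 163.]), 0.87), (array([203., 178.]), 0.8), (array([290., 165.]), 0.78), (array([313., 202.]), 0.57)]
side valve_a_inlet [(array([256., 218.]), 0.92), (array([245., 162.]), 0.84), (array([314., 200.]), 0.58)]
side rack []
side rail [(array([194., 145.]), 0.91)]
side tray [(array([282., 279.]), 0.68)]
side spot [(array([345., 379.]), 0.79), (array([280., 280.]), 0.72), (array([444., 294.]), 0.43)]
side canister [(array([366., 204.]), 0.83)]
side driver [(array([212., 298.]), 0.7)]
side cup_bin [(array([445., 292.]), 0.66)]
```

View pics/top.png

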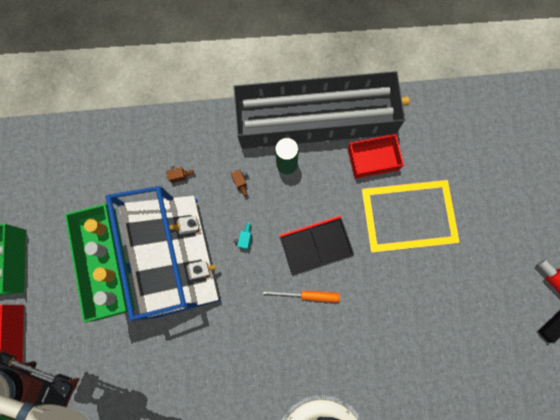

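View pics/side.png

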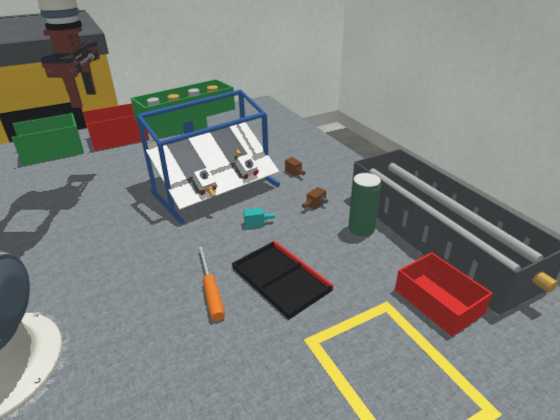

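Top view: two white-grey valves lie on the rack deck at (188,227), inlet uphill/left, and (198,269), inlet downhill/right. Look-alikes: brown at (180,174) and (240,182), turquoise at (244,237). I choose the two on the deck. The tray is at (316,245) with its red edge up (world +x), and the tape is at (411,216).

```bash
cat > h.py <<'E'
from workcell import *
import cv2,numpy as np
from scipy.optimize import minimize
from scipy.spatial.transform import Rotation as R
np.set_printoptions(precision=4,suppress=True)
def proj(cam,P):
    c=get_calibration(cam);T=np.linalg.inv(c["T"]);p=np.atleast_2d(P)@T[:3,:3].T+T[:3,3];u=p@c["K"].T
    return u[:,:2]/u[:,2:]
def onplane(cam,uv,z):
    c=get_calibration(cam);uv=np.atleast_2d(uv).astype(float);r=np.c_[uv,np.ones(len(uv))]@np.linalg.inv(c["K"]).T@c["T"][:3,:3].T
    o=c["T"][:3,3];return o+r*((z-o[2])/r[:,2:])
def toolpose():
    o=get_obs();w=o["tcp_rot"];return np.array(o["tool_pos"]),R.from_quat([*w[1:],w[0]])
def wproj(P,pose):
    c=get_calibration("wrist");p,r=pose;H=c["hand_eye"]
    q=(r.inv().apply(np.atleast_2d(P)-p)-H[:3,3])@H[:3,:3]
    th=np.arctan2(np.hypot(q[:,0],q[:,1]),q[:,2]);d=q[:,:2]/np.hypot(q[:,0],q[:,1])[:,None]
    return d*(th*c["K"][0,0])[:,None]+c["K"][:2,2]
def wray(uv,pose):
    c=get_calibration("wrist");p,r=pose;H=c["hand_eye"];d=(np.atleast_2d(uv)-c["K"][:2,2])/c["K"][0,0]
    th=np.linalg.norm(d,axis=1,keepdims=True);v=np.c_[d/np.maximum(th,1e-9)*np.sin(th),np.cos(th)]
    return p+r.apply(H[:3,3]),r.apply(v@H[:3,:3].T)
def wplane(uv,pose,z):
    o,v=wray(uv,pose);return o+v*((z-o[2])/v[:,2:])
B=[[x,y,z] for x in(-.022,.022) for y in(-.018,.018) for z in(0,.028)]
a=np.arange(0,6.28,.6)
ST=np.c_[-.006+.005*np.cos(a),.005*np.sin(a),0*a]
CY=np.c_[0*a,.006*np.cos(a),.013+.006*np.sin(a)]
PARTS=[np.array(B),np.r_[ST+[0,0,.028],ST+[0,0,.042]],np.r_[CY+[.022,0,0],CY+[.048,0,0]]]
def rackT(x,y,yaw): return R.from_euler("z",yaw),np.array([x,y,0])
def valve_in_rack(P,lane,up):   # points in valve frame -> rack frame
    s=R.from_euler("y",-30,degrees=True)*R.from_euler("z",0 if up else 180,degrees=True)
    return s.apply(P)+[-.031,lane,.066]
def mask(parts,f):
    m=np.zeros((420,560),np.uint8)
    for p in parts: cv2.fillConvexPoly(m,cv2.convexHull(np.round(f(p)*8).astype(np.int32)),1,shift=3)
    return m>0
def iou(a,b): return (a&b).sum()/max((a|b).sum(),1)
E
python3 - <<'E'
from h import *
a=capture("top");b=capture("side")
hsv=cv2.cvtColor(a,cv2.COLOR_BGR2HSV)
ye=cv2.inRange(hsv,(20,120,120),(35,255,255));ye[:, :355]=0;ye[:170]=0
def rect(px,z,name):
    P=onplane("top",px,z)[:,:2].astype(np.float32)*1000
    (c,s,an)=cv2.minAreaRect(P);print(name,np.array(c),np.array(s),an)
ys,xs=np.nonzero(ye);rect(np.c_[xs,ys],0,"spot (expect 176x241)")
d=silhouettes("tray","top");m=d[0]["pixels"];ys,xs=np.nonzero(m);print(len(d),m.sum(),xs.min(),xs.max(),ys.min(),ys.max());rect(np.c_[xs,ys],.012,"tray 110x175")
M={}
for cam in("top","side"):
    s=silhouettes("valve_a",cam);M[cam]=[(np.round(t["pixel"]),t["pixels"]) for t in s]
    print(cam,[(t[0],t[1].sum()) for t in M[cam]])
    # all valve-ish masks on rack
allm={c:np.zeros((420,560),bool) for c in M}
def near(c,p,r):
    for q,m in M[c]:
        if np.hypot(*(q-p))<r: allm[c]|=m
near("top",(190,227),12);near("top",(200,270),12);near("side",(203,180),12);near("side",(243,163),12);near("side",(247,163),12)
vis=[]
def cost(v):
    r,t=rackT(*v);s=0
    for c in allm:
        parts=[r.apply(valve_in_rack(p,l,u))+t for l,u in LU for p in PARTS]
        s+=iou(mask(parts,lambda P:proj(c,P)),allm[c])
    return -s
x0=onplane("top",[[193,248]],.075)[0];print("x0",x0)
# rack +y for yaw~90deg is world -x; top image: valve at(188,227) has larger world x
for LU in([(-.06,1),(.06,0)],):
    best=None
    for yaw in np.radians([80,90,100,110,120]):
        g=[x0[0]+.031*np.cos(yaw),x0[1]+.031*np.sin(yaw),yaw]
        S=np.array([g,np.add(g,[.02,0,0]),np.add(g,[0,.02,0]),np.add(g,[0,0,.1])])
        o=minimize(cost,g,method="Nelder-Mead",options=dict(initial_simplex=S,xatol=1e-4,fatol=1e-4))
        if best is None or o.fun<best.fun: best=o
    print(best.x,np.degrees(best.x[2]),best.fun)
v=best.x;r,t=rackT(*v)
ov=[]
for c,im,(x,y) in(("top",a,(190,245)),("side",b,(225,160))):
    im=im.copy();big=cv2.resize(im,None,fx=4,fy=4,interpolation=cv2.INTER_CUBIC)
    for l,u in LU:
        for p in PARTS:
            h=cv2.convexHull(np.round((proj(c,r.apply(valve_in_rack(p,l,u))+t)*4+2)).astype(np.int32));cv2.polylines(big,[h],1,(0,255,0),1)
    X,Y=x*4,y*4;ov.append(big[Y-290:Y+290,X-200:X+200])
cv2.imwrite("pics/ov.png",np.hstack(ov));np.save("rack.npy",v)
E
```

```text
spot (expect 176x241) [ 552.8113 -305.0344] [177.9681 242.4469] 0.7701184749603271
1 2766 280 354 217 274
tray 110x175 [495.4742 -41.2743] [114.7427 178.6739] 11.428910255432129
top [(array([188., 223.]), np.int64(330)), (array([242., 179.]), np.int64(270)), (array([179., 172.]), np.int64(238)), (array([200., 271.]), np.int64(375))]
side [(array([202., 180.]), np.int64(387)), (array([313., 200.]), np.int64(366)), (array([294., 165.]), np.int64(246)), (array([244., 165.]), np.int64(359)), (array([255., 216.]), np.int64(410)), (array([444., 294.]), np.int64(4692))]
x0 [0.5086 0.2743 0.075 ]Traceback (most recent call last):
  File "<stdin>", line 34, in <module>
    res = _minimize_neldermead(fun, x0, args, callback, bounds=bounds,
                               **options)
    fxr = func(xr)
    fx = function(np.copy(x), *(wrapper_args + args))
  File "<stdin>", line 25, in cost
  File "h.py", line 36, in mask
    for p in parts: cv2.fillConvexPoly(m,cv2.convexHull(np.round(f(p)*8).astype(np.int32)),1,shift=3)
                                                                 ~^^^
  File "<stdin>", line 25, in <lambda>
  File "h.py", line 7, in proj
    c=get_calibration(cam);T=np.linalg.inv(c["T"]);p=np.atleast_2d(P)@T[:3,:3].T+T[:3,3];u=p@c["K"].T
ValueError: time passes only in moves, steps and waits
```

```bash
sed -i 's/^def proj/import functools\n_gc=get_calibration\n@functools.lru_cache\ndef get_calibration(n): return _gc(n)\ndef proj/' h.py
cat > fit.py <<'E'
from h import *
a=capture("top");b=capture("side")
allm={}
for cam,pts in(("top",[(190,227),(200,270)]),("side",[(203,180),(244,164)])):
    allm[cam]=np.zeros((420,560),bool)
    for t in silhouettes("valve_a",cam):
        if min(np.hypot(*(np.array(t["pixel"])-p)) for p in pts)<12: allm[cam]|=t["pixels"]
LU=[(-.06,1),(.06,0)]
def cost(v):
    r,t=rackT(*v);parts=[r.apply(valve_in_rack(p,l,u))+t for l,u in LU for p in PARTS]
    return -sum(iou(mask(parts,lambda P:proj(c,P)),allm[c]) for c in allm)
x0=onplane("top",[[193,248]],.075)[0];best=None
for yaw in np.radians([80,92,104]):
    g=np.array([x0[0]+.031*np.cos(yaw),x0[1]+.031*np.sin(yaw),yaw])
    S=np.array([g,g+[.02,0,0],g+[0,.02,0],g+[0,0,.1]])
    o=minimize(cost,g,method="Nelder-Mead",options=dict(initial_simplex=S,xatol=1e-4,fatol=1e-4,maxfev=120))
    if best is None or o.fun<best.fun: best=o
v=best.x;print(v,np.degrees(v[2]),best.fun)
r,t=rackT(*v);ov=[]
for c,im,(X,Y) in(("top",a,(175,245)),("side",b,(215,150))):
    big=cv2.resize(im[Y-72:Y+72,X-50:X+50],None,fx=4,fy=4,interpolation=cv2.INTER_CUBIC)
    for l,u in LU:
        for p in PARTS:
            h=cv2.convexHull(np.round((proj(c,r.apply(valve_in_rack(p,l,u))+t)-[X-50,Y-72])*4+2).astype(np.int32));cv2.polylines(big,[h],1,(0,255,0),1)
    ov.append(big)
cv2.imwrite("pics/ov.png",np.hstack(ov));np.save("rack.npy",v)
# rail by triangulation: recognised points, printed in the rack frame
for cam in("top","side"): print(cam,[(d["pixel"],d["confidence"]) for d in recognise("rail",cam)])
E
python3 fit.py
```

```text
[0.5036 0.3121 1.7391] 99.6456389066322 -1.2304932146888206
top [([138.5, 258.6], 0.94)]
side [([195.6, 142.5], 0.77)]
```

View pics/ov.png

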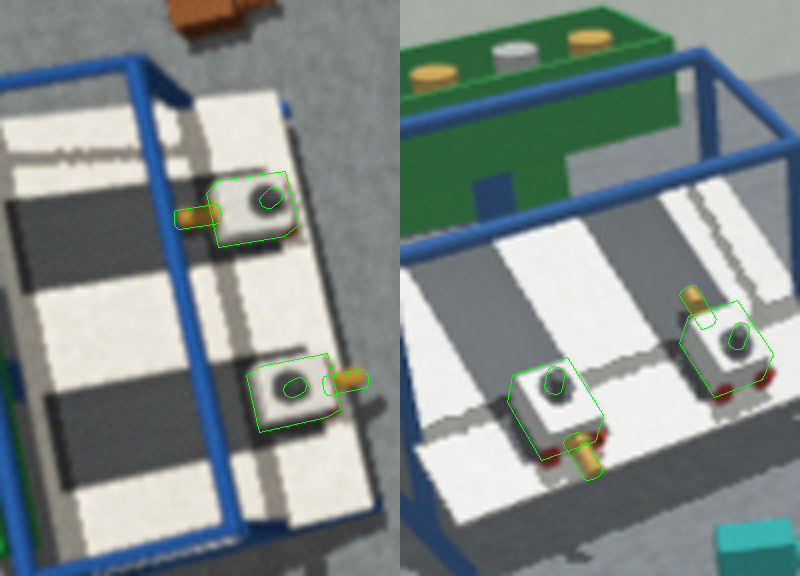

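The overlay fits both real valves on the deck: upper lane inlet uphill, lower lane inlet downhill, held by red pegs. The rail centre runs through top pixels (162.5,203)–(175,263) and side pixels (190,134.5)–(240,120).

Run:
```python
from h import *
from scipy.optimize import least_squares
v=np.load("rack.npy")
tp=np.array([(162.5,203),(175,263)]);sp=np.array([(190,134.5),(215,127.3),(240,120)])
def d(uv,A,Bp):
    n=(Bp-A)/np.linalg.norm(Bp-A);w=uv-A;return n[0]*w[:,1]-n[1]*w[:,0]
def f(s):
    r,t=rackT(v[0],v[1],v[2]);L=R.from_euler("z",s[2]).apply([[0,-.1,0],[0,.1,0]])+[s[0],0,s[1]]
    W=r.apply(L)+t;return np.r_[d(tp,*proj("top",W)),d(sp,*proj("side",W))]
o=least_squares(f,[0,.15,0]);print("rail x,z,dyaw in rack",o.x,np.degrees(o.x[2]),o.fun)
x,z=o.x[:2];c,s=np.cos(np.pi/6),.5
dx,dz=x+.031,z-.066
print("along deck from block centre",dx*c+dz*s,"above deck",-dx*s+dz*c)
r,t=rackT(*v)
for n,l in(("A up lane-60",-.06),("B down lane+60",.06)):
    print(n,r.apply([-.031,l,.066])+t)
print("normal",r.apply([-.5,0,c]))
o=get_obs();w=o["tcp_rot"];print("tool axes\n",R.from_quat([*w[1:],w[0]]).as_matrix())
```

```text
rail x,z,dyaw in rack [-0.012   0.1851 -0.0064] -0.36569625744884926 [-0.0794  0.0772 -0.1816 -0.0275  0.2228]
along deck from block centre 0.0759771834536523 above deck 0.09369120160730322
A up lane-60 [0.5679 0.2916 0.066 ]
B down lane+60 [0.4496 0.2715 0.066 ]
normal [ 0.0838 -0.4929  0.866 ]
tool axes
 [[-0.9065  0.4222 -0.    ]
 [ 0.4222  0.9065 -0.    ]
 [ 0.     -0.     -1.    ]]
```

```bash
cat > plan.py <<'E'
from h import *
v=np.load("rack.npy");v[2]-=.0064
r,t=rackT(*v);c=np.cos(np.pi/6)
X=r.apply([c,0,.5]);N=r.apply([-.5,0,c]);Z=-N;Y=np.cross(Z,X);RG=R.from_matrix(np.c_[X,Y,Z])
def down(ang):  # tool down with tool x at world angle (deg)
    x=np.array([np.cos(np.radians(ang)),np.sin(np.radians(ang)),0]);z=np.array([0,0,-1.]);return R.from_matrix(np.c_[x,np.cross(z,x),z])
def deck(l): return r.apply([-.031,l,.066])+t
def go(P,Rt):
    p,rc=toolpose();w=(Rt*rc.inv()).as_rotvec(degrees=True);d=(np.array(P)-p)*1000
    n=max(np.linalg.norm(w)/8.5,np.linalg.norm(d)/50);print("shift mm",d.round(1),"turn deg",w.round(2),"rows",n);return d,w
E
python3 - <<'E'
from plan import *
print(N,X)
print(deck(-.06),deck(.06));go(deck(-.06)+.12*N,RG)
E
```

```text
[ 0.0806 -0.4935  0.866 ] [-0.1396  0.8547  0.5   ]
[0.5678 0.2912 0.066 ] [0.4493 0.2719 0.066 ]
shift mm [ 324.1 -311.9  -52.7] turn deg [ 24.86  18.84 -54.43] rows 9.058356070497387
```

Request:
{"method": "jog_arm", "body": {
  "steps": [
    {"tz": 40},
    {"tz": 40},
    {"tz": 40},
    {"tx": 34,"ty": -34,"wx": 2.76,"wy": 2.09,"wz": -6.05},
    {"tx": 34,"ty": -34,"wx": 2.76,"wy": 2.09,"wz": -6.05}
  ]
}}

```text
invalid input at $.steps[0]: expected keys wx, wy, wz, tx, ty, tz, hand
```

Request:
{"method": "jog_arm", "body": {
  "steps": [
    {"tx": 34,"ty": -34,"wx": 2.76,"wy": 2.09,"wz": -6.05},
    {"tx": 34,"ty": -34,"wx": 2.76,"wy": 2.09,"wz": -6.05},
    {"tx": 34,"ty": -34,"wx": 2.76,"wy": 2.09,"wz": -6.05},
    {"tx": 34,"ty": -34,"wx": 2.76,"wy": 2.09,"wz": -6.05},
    {"tx": 34,"ty": -34,"wx": 2.76,"wy": 2.09,"wz": -6.05}
  ]
}}

```text
invalid input at $.steps[0]: expected keys wx, wy, wz, tx, ty, tz, hand
```

Request:
{"method": "jog_arm", "body": {
  "steps": [
    {"tx": 34,"ty": -34,"wx": 2.76,"wy": 2.09,"wz": -6.05},
    {"tx": 34,"ty": -34,"wx": 2.76,"wy": 2.09,"wz": -6.05},
    {"tx": 20,"ty": -6},
    {}
  ]
}}

```text
invalid input at $.steps[0]: expected keys wx, wy, wz, tx, ty, tz, hand
```

Run:
```python
from plan import *
o=get_obs();print(o["time_s"],o["q"],o["wrist_force"]);go(deck(-.06)+.12*N,RG)
```

```text
1.55 [ 1.0782  0.0911  1.2307  0.      1.8198 -0.0567] [-0.2385 -0.8039 -0.3924]
shift mm [ 324.1 -311.9  -52.7] turn deg [ 24.86  18.84 -54.43] rows 9.058356070497387
```

All keys are needed in every row.

Request:
{"method": "jog_arm", "body": {
  "steps": [
    {"wx": 0,"wy": 0,"wz": 0,"tx": 0,"ty": 0,"tz": 40,"hand": 1},
    {"wx": 0,"wy": 0,"wz": 0,"tx": 0,"ty": 0,"tz": 40,"hand": 1},
    {"wx": 0,"wy": 0,"wz": 0,"tx": 0,"ty": 0,"tz": 40,"hand": 1},
    {"wx": 2.76,"wy": 2.09,"wz": -6.05,"tx": 34,"ty": -34,"tz": 0,"hand": 1},
    {"wx": 2.76,"wy": 2.09,"wz": -6.05,"tx": 34,"ty": -34,"tz": 0,"hand": 1}
  ]
}}

```text
time_s: 2.05
tool_pos: [0.321, 0.4771, 0.3442]
tcp_rot: [-0.046, 0.317, 0.946, 0.041]
wrist_force: [1.4, 0.1, -0.1]
grip_width: 1.002
finger_force: 0.0
```

Request:
{"method": "jog_arm", "body": {
  "steps": [
    {"wx": 2.76,"wy": 2.09,"wz": -6.05,"tx": 34,"ty": -34,"tz": 0,"hand": 1},
    {"wx": 2.76,"wy": 2.09,"wz": -6.05,"tx": 34,"ty": -34,"tz": 0,"hand": 1},
    {"wx": 2.76,"wy": 2.09,"wz": -6.05,"tx": 34,"ty": -34,"tz": 0,"hand": 1},
    {"wx": 2.76,"wy": 2.09,"wz": -6.05,"tx": 34,"ty": -34,"tz": 0,"hand": 1},
    {"wx": 2.76,"wy": 2.09,"wz": -6.05,"tx": 34,"ty": -34,"tz": 0,"hand": 1}
  ]
}}

```text
time_s: 2.55
tool_pos: [0.4925, 0.3042, 0.343]
tcp_rot: [-0.157, 0.549, 0.81, 0.134]
wrist_force: [0.7, 0.6, 0.0]
grip_width: 1.001
finger_force: 0.0
```

Request:
{"method": "jog_arm", "body": {
  "steps": [
    {"wx": 2.76,"wy": 2.09,"wz": -6.05,"tx": 34,"ty": -34,"tz": 0,"hand": 1},
    {"wx": 2.76,"wy": 2.09,"wz": -6.05,"tx": 34,"ty": -34,"tz": 0,"hand": 1},
    {"wx": 0,"wy": 0,"wz": 0,"tx": 18,"ty": -6,"tz": 0,"hand": 1},
    {"wx": 0,"wy": 0,"wz": 0,"tx": 0,"ty": 0,"tz": 0,"hand": 1}
  ]
}}

```text
time_s: 2.95
tool_pos: [0.5794, 0.2294, 0.3406]
tcp_rot: [-0.197, 0.628, 0.734, 0.167]
wrist_force: [-0.1, -0.2, -0.0]
grip_width: 1.002
finger_force: 0.0
```

Run:
```python
from plan import *
o=get_obs();print(o["time_s"],o["q"],o["wrist_force"]);go(deck(-.06)+.12*N,RG)
```

```text
2.95 [0.0382 0.1474 1.0429 0.5652 1.9596 0.0988] [-0.1392 -0.2376 -0.0249]
shift mm [  -1.9    2.6 -170.6] turn deg [ 0.06 -0.16  0.27] rows 3.413389924786651
```

Request:
{"method": "jog_arm", "body": {
  "steps": [
    {"wx": 0,"wy": 0,"wz": 0,"tx": -2,"ty": 2.5,"tz": -45,"hand": 1},
    {"wx": 0,"wy": 0,"wz": 0.2,"tx": 0,"ty": 0,"tz": -45,"hand": 1},
    {"wx": 0,"wy": 0,"wz": 0,"tx": 0,"ty": 0,"tz": -45,"hand": 1},
    {"wx": 0,"wy": 0,"wz": 0,"tx": 0,"ty": 0,"tz": -35,"hand": 1},
    {"wx": 0,"wy": 0,"wz": 0,"tx": 0,"ty": 0,"tz": 0,"hand": 1}
  ]
}}

```text
time_s: 3.45
tool_pos: [0.5717, 0.2353, 0.1666]
tcp_rot: [-0.201, 0.625, 0.737, 0.163]
wrist_force: [-0.0, -1.0, -0.7]
grip_width: 0.998
finger_force: 0.0
```

```bash
cat > wfit.py <<'E'
from plan import *
import sys
lane=float(sys.argv[1]);up=int(sys.argv[2]);pose=toolpose();im=capture("wrist")
def P(p,s=(0,0,0)):
    rr,tt=rackT(*v);q=R.from_euler("y",-30,degrees=True)*R.from_euler("z",(0 if up else 180)+s[2]*1000,degrees=True)
    return rr.apply(q.apply(p)+[-.031,lane,.066])+tt+s[0]*X+s[1]*(-Y)
ctr=wproj(P(np.array([[0,0,.014]])),pose)[0]
S=silhouettes("valve_a","wrist");print(ctr,[(np.round(d["pixel"]),round(d["confidence"],2),d["pixels"].sum()) for d in S])
m=min(S,key=lambda d:np.hypot(*(np.array(d["pixel"])-ctr)))["pixels"]
cost=lambda s:-iou(mask([P(p,s) for p in PARTS],lambda q:wproj(q,pose)),m)
s0=np.zeros((4,3));s0[1:]=np.diag([.006,.006,.006])
o=minimize(cost,s0[0],method="Nelder-Mead",options=dict(initial_simplex=s0,maxfev=200));s=o.x
print("offset uphill mm, rack+y mm(-Y), yaw deg",s*1000,o.fun,"start",cost(s0[0]))
for p in PARTS: cv2.polylines(im,[cv2.convexHull(np.round(wproj(P(p,s),pose)).astype(np.int32))],1,(0,255,0),1)
cv2.imwrite(sys.argv[3],im)
np.save("off.npy",s)
go(P(np.array([[0,0,0.]]),s)[0]+.004*N,RG)
E
python3 wfit.py -0.06 1 pics/w1.png
```

```text
[287.2943 212.4332] [(array([220., 353.]), 0.9, np.int64(1666)), (array([154., 209.]), 0.82, np.int64(2693)), (array([226., 122.]), 0.64, np.int64(70641)), (array([284., 208.]), 0.61, np.int64(2970)), (array([381., 357.]), 0.53, np.int64(317))]
offset uphill mm, rack+y mm(-Y), yaw deg [ 4.1094  0.0169 -0.5647] -0.9160470879801735 start -0.8546650717703349
shift mm [  -7.1   57.1 -102.4] turn deg [-0.    0.02 -0.28] rows 2.349226313384089
```

View pics/w1.png

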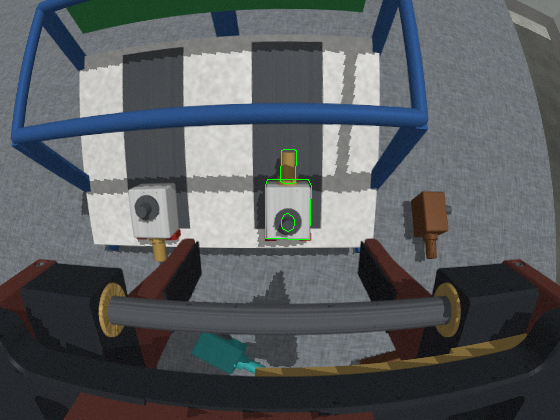

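The valve in lane −60 shows at (288,210), stem (288,222), inlet up-image (uphill). It is the grey aluminium one, and the brown look-alike at (430,215) is off the rack. The overlay matches, so I descend along the deck normal.

Request:
{"method": "jog_arm", "body": {
  "steps": [
    {"wx": 0,"wy": 0,"wz": 0,"tx": -2.4,"ty": 19,"tz": -35,"hand": 1},
    {"wx": 0,"wy": 0,"wz": -0.3,"tx": -2,"ty": 16,"tz": -30,"hand": 1},
    {"wx": 0,"wy": 0,"wz": 0,"tx": -1.4,"ty": 11.5,"tz": -21,"hand": 1},
    {"wx": 0,"wy": 0,"wz": 0,"tx": -1,"ty": 8.8,"tz": -16,"hand": 1},
    {"wx": 0,"wy": 0,"wz": 0,"tx": 0,"ty": 0,"tz": 0,"hand": 1}
  ]
}}

```text
time_s: 4.05
tool_pos: [0.5683, 0.2912, 0.0717]
tcp_rot: [-0.197, 0.625, 0.736, 0.168]
wrist_force: [-0.7, -0.7, 0.5]
grip_width: 1.0
finger_force: 0.0
```

Run:
```python
from plan import *
o=get_obs();print(o["q"],o["wrist_force"]);s=np.load("off.npy");go(deck(-.06)+s[0]*X-s[1]*Y+.004*N,RG)
```

```text
[ 0.1408  0.163   1.5048  0.5249  1.4966 -0.0674] [-0.7373 -0.7323  0.5423]
shift mm [-0.8  1.5 -0.2] turn deg [ 0.    0.05 -0.01] rows 0.034198395436110335
```

Request:
{"method": "jog_arm", "body": {
  "steps": [
    {"wx": 0,"wy": 0,"wz": 0,"tx": -0.5,"ty": 0,"tz": 0,"hand": 0.6},
    {"wx": 0,"wy": 0,"wz": 0,"tx": 0,"ty": 0,"tz": 0,"hand": 0.5},
    {"wx": 0,"wy": 0,"wz": 0,"tx": 0,"ty": 0,"tz": 0,"hand": 0.3},
    {"wx": 0,"wy": 0,"wz": 0,"tx": 0,"ty": 0,"tz": 0,"hand": 0.3},
    {"wx": 0,"wy": 0,"wz": 0,"tx": 0,"ty": 0,"tz": 0,"hand": 0.3}
  ]
}}

```text
time_s: 4.55
tool_pos: [0.5683, 0.2895, 0.0712]
tcp_rot: [-0.197, 0.626, 0.735, 0.168]
wrist_force: [0.7, -0.2, 0.0]
grip_width: 0.584
finger_force: 0.0
```

Request:
{"method": "jog_arm", "body": {
  "steps": [
    {"wx": 0,"wy": 0,"wz": 0,"tx": 0,"ty": 0,"tz": 0,"hand": 0.3},
    {"wx": 0,"wy": 0,"wz": 0,"tx": 0,"ty": 0,"tz": 0,"hand": 0.3},
    {"wx": 0,"wy": 0,"wz": 0,"tx": 0,"ty": 0,"tz": 0,"hand": 0.3}
  ]
}}

```text
time_s: 4.85
tool_pos: [0.568, 0.2896, 0.0706]
tcp_rot: [-0.197, 0.626, 0.735, 0.168]
wrist_force: [-1.5, -0.6, 0.4]
grip_width: 0.409
finger_force: 30.0
```

```bash
cat >> plan.py <<'E'
TR=np.array([.4955,-.0413]);TY=11.4
def tray(x,y,z):
    return np.r_[TR+R.from_euler("z",TY,degrees=True).apply([x,y,0])[:2],z]
E
python3 - <<'E'
from plan import *
print(.06*N*1000)
go(tray(-.013,-.0425,.12),down(TY))
E
```

```text
[  4.8372 -29.6075  51.9615]
shift mm [ -76.9 -375.2   49.4] turn deg [-27.15  18.83 -85.58] rows 10.792518061633519
```

Request:
{"method": "jog_arm", "body": {
  "steps": [
    {"wx": 0,"wy": 0,"wz": 0,"tx": 0.8,"ty": -5,"tz": 8.7,"hand": 0.3},
    {"wx": 0,"wy": 0,"wz": 0,"tx": 1.6,"ty": -10,"tz": 17,"hand": 0.3},
    {"wx": 0,"wy": 0,"wz": 0,"tx": 2.4,"ty": -15,"tz": 26,"hand": 0.3},
    {"wx": 0,"wy": 0,"wz": 0,"tx": 2.4,"ty": -15,"tz": 26,"hand": 0.3},
    {"wx": 0,"wy": 0,"wz": 0,"tx": 2,"ty": -20,"tz": 26,"hand": 0.3}
  ]
}}

```text
time_s: 5.35
tool_pos: [0.5769, 0.2241, 0.1755]
tcp_rot: [-0.197, 0.626, 0.736, 0.167]
wrist_force: [-0.3, 0.1, -1.3]
grip_width: 0.405
finger_force: 30.0
```

Run:
```python
from plan import *
print(get_obs()["grip_width"],get_obs()["q"])
go(tray(-.013,-.0425,.15),down(TY))
```

```text
0.4046352055567711 [ 0.0297  0.1114  1.3745  0.5232  1.7097 -0.0709]
shift mm [ -85.8 -309.6  -25.5] turn deg [-27.16  18.79 -85.62] rows 10.795643327648056
```

Request:
{"method": "jog_arm", "body": {
  "steps": [
    {"wx": -2.47,"wy": 1.71,"wz": -7.78,"tx": -8,"ty": -28,"tz": 0,"hand": 0.3},
    {"wx": -2.47,"wy": 1.71,"wz": -7.78,"tx": -8,"ty": -28,"tz": 0,"hand": 0.3},
    {"wx": -2.47,"wy": 1.71,"wz": -7.78,"tx": -8,"ty": -28,"tz": 0,"hand": 0.3},
    {"wx": -2.47,"wy": 1.71,"wz": -7.78,"tx": -8,"ty": -28,"tz": 0,"hand": 0.3},
    {"wx": -2.47,"wy": 1.71,"wz": -7.78,"tx": -8,"ty": -28,"tz": 0,"hand": 0.3}
  ]
}}

```text
time_s: 5.85
tool_pos: [0.5366, 0.0831, 0.1749]
tcp_rot: [-0.115, 0.864, 0.48, 0.098]
wrist_force: [0.1, 1.0, -1.7]
grip_width: 0.411
finger_force: 30.0
```

Request:
{"method": "jog_arm", "body": {
  "steps": [
    {"wx": -2.47,"wy": 1.71,"wz": -7.78,"tx": -8,"ty": -28,"tz": 0,"hand": 0.3},
    {"wx": -2.47,"wy": 1.71,"wz": -7.78,"tx": -8,"ty": -28,"tz": 0,"hand": 0.3},
    {"wx": -2.47,"wy": 1.71,"wz": -7.78,"tx": -8,"ty": -28,"tz": 0,"hand": 0.3},
    {"wx": -2.47,"wy": 1.71,"wz": -7.78,"tx": -8,"ty": -28,"tz": 0,"hand": 0.3},
    {"wx": -2.47,"wy": 1.71,"wz": -7.78,"tx": -8,"ty": -28,"tz": 0,"hand": 0.3}
  ]
}}

```text
time_s: 6.35
tool_pos: [0.4965, -0.0566, 0.1751]
tcp_rot: [-0.019, 0.986, 0.164, 0.017]
wrist_force: [-0.0, 0.1, -2.1]
grip_width: 0.407
finger_force: 30.0
```

Request:
{"method": "jog_arm", "body": {
  "steps": [
    {"wx": -2.46,"wy": 1.69,"wz": -7.82,"tx": -6,"ty": -28,"tz": 0,"hand": 0.3},
    {"wx": 0,"wy": 0,"wz": 0,"tx": 0,"ty": 0,"tz": 0,"hand": 0.3}
  ]
}}

```text
time_s: 6.55
tool_pos: [0.4907, -0.0852, 0.1747]
tcp_rot: [0.001, 0.995, 0.097, -0.0]
wrist_force: [0.0, 0.2, -0.9]
grip_width: 0.409
finger_force: 30.0
```

Run:
```python
from plan import *
pose=toolpose();im=capture("wrist");cv2.imwrite("pics/w2.png",im)
go(tray(-.013,-.0425,.15),down(TY))
d=silhouettes("tray","wrist")
for x in d[:2]:
    ys,xs=np.nonzero(x["pixels"]);W=wplane(np.c_[xs,ys],pose,.012)[:,:2].astype(np.float32)*1000
    print(x["confidence"],len(xs),cv2.minAreaRect(W))
for x,y in((0,0),(.055,.0875),(.055,-.0875),(-.055,.0875),(-.055,-.0875)): print(wproj(tray(x,y,.014),pose))
q=cv2.convexHull(np.round(wproj(np.array([tray(x,y,.014) for x in(-.055,.055) for y in(-.0875,.0875)]),pose)).astype(np.int32))
cv2.polylines(im,[q],1,(0,255,0),1);cv2.imwrite("pics/w2.png",im)
```

```text
shift mm [  0.1  -1.8 -24.6] turn deg [-0.02  0.03  0.04] rows 0.4935371203125621
0.94 15150 ((494.5459289550781, -38.942115783691406), (112.060791015625, 177.41673278808594), 11.980299949645996)
0.74 163 ((377.9508972167969, 81.84442901611328), (55.29085922241211, 6.020887851715088), 81.32706451416016)
[[237.6476 181.5067]]
[[153.221  130.9586]]
[[325.1431 126.4906]]
[[161.316  232.6025]]
[[322.6852 232.6263]]
```

View pics/w2.png

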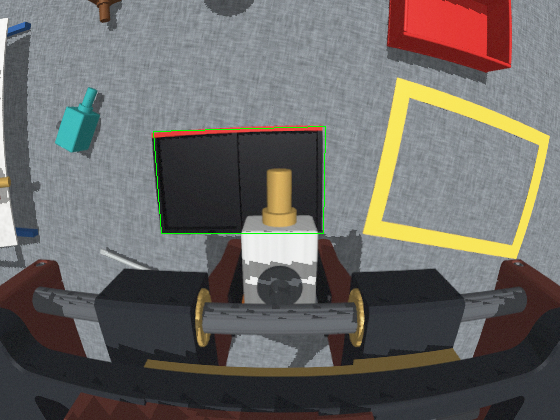

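The tray outline matches, with the red edge at the top, (153,133)–(325,128). The held valve's inlet at (280,185) points at the red edge, and the −y compartment is free. Lower it in.

```bash
sed -i 's/^TR=.*/TR=np.array([.495,-.0402]);TY=11.7/' plan.py
python3 - <<'E'
from plan import *
go(tray(-.014,-.0425,.013),down(TY))
E
```

```text
shift mm [  -1.3   -1.5 -161.6] turn deg [-0.06  0.04  0.25] rows 3.2313574410667965
```

Request:
{"method": "jog_arm", "body": {
  "steps": [
    {"wx": 0,"wy": 0,"wz": 0.25,"tx": -1.3,"ty": -1.5,"tz": -45,"hand": 0.3},
    {"wx": 0,"wy": 0,"wz": 0,"tx": 0,"ty": 0,"tz": -45,"hand": 0.3},
    {"wx": 0,"wy": 0,"wz": 0,"tx": 0,"ty": 0,"tz": -40,"hand": 0.3},
    {"wx": 0,"wy": 0,"wz": 0,"tx": 0,"ty": 0,"tz": -26,"hand": 0.3},
    {"wx": 0,"wy": 0,"wz": 0,"tx": 0,"ty": 0,"tz": -3,"hand": 0.3}
  ]
}}

```text
time_s: 7.15
tool_pos: [0.4874, -0.0833, 0.0113]
tcp_rot: [-0.002, 0.995, 0.102, -0.003]
wrist_force: [-0.0, -0.2, -1.7]
grip_width: 0.408
finger_force: 30.0
```

Request:
{"method": "jog_arm", "body": {
  "steps": [
    {"wx": 0,"wy": 0,"wz": 0,"tx": 0,"ty": 0,"tz": -1,"hand": 0.3},
    {"wx": 0,"wy": 0,"wz": 0,"tx": 0,"ty": 0,"tz": -1,"hand": 0.3},
    {"wx": 0,"wy": 0,"wz": 0,"tx": 0,"ty": 0,"tz": 0,"hand": 0.3}
  ]
}}

```text
time_s: 7.45
tool_pos: [0.4912, -0.0849, 0.0154]
tcp_rot: [0.001, 0.995, 0.101, 0.002]
wrist_force: [-0.1, -0.5, -1.9]
grip_width: 0.41
finger_force: 30.0
```

Request:
{"method": "jog_arm", "body": {
  "steps": [
    {"wx": 0,"wy": 0,"wz": 0,"tx": 0,"ty": 0,"tz": -2,"hand": 0.3},
    {"wx": 0,"wy": 0,"wz": 0,"tx": 0,"ty": 0,"tz": -1.5,"hand": 0.3},
    {"wx": 0,"wy": 0,"wz": 0,"tx": 0,"ty": 0,"tz": 0,"hand": 0.3},
    {"wx": 0,"wy": 0,"wz": 0,"tx": 0,"ty": 0,"tz": 0,"hand": 0.3}
  ]
}}

```text
time_s: 7.85
tool_pos: [0.49, -0.0848, 0.01]
tcp_rot: [0.0, 0.995, 0.101, 0.0]
wrist_force: [0.3, 0.0, -0.3]
grip_width: 0.406
finger_force: 30.0
```

Request:
{"method": "jog_arm", "body": {
  "steps": [
    {"wx": 0,"wy": 0,"wz": 0,"tx": 0,"ty": 0,"tz": -1,"hand": 0.3},
    {"wx": 0,"wy": 0,"wz": 0,"tx": 0,"ty": 0,"tz": 0,"hand": 0.3},
    {"wx": 0,"wy": 0,"wz": 0,"tx": 0,"ty": 0,"tz": 0,"hand": 0.3}
  ]
}}

```text
time_s: 8.15
tool_pos: [0.4901, -0.0848, 0.01]
tcp_rot: [0.0, 0.995, 0.101, 0.0]
wrist_force: [-2.3, 1.3, 5.8]
grip_width: 0.408
finger_force: 30.0
```

Contact at z≈10 mm with about 6 N. Release gently.

Request:
{"method": "jog_arm", "body": {
  "steps": [
    {"wx": 0,"wy": 0,"wz": 0,"tx": 0,"ty": 0,"tz": 0,"hand": 0.5},
    {"wx": 0,"wy": 0,"wz": 0,"tx": 0,"ty": 0,"tz": 0,"hand": 0.5},
    {"wx": 0,"wy": 0,"wz": 0,"tx": 0,"ty": 0,"tz": 0,"hand": 0.5},
    {"wx": 0,"wy": 0,"wz": 0,"tx": 0,"ty": 0,"tz": 10,"hand": 0.5},
    {"wx": 0,"wy": 0,"wz": 0,"tx": 0,"ty": 0,"tz": 30,"hand": 0.5}
  ]
}}

```text
time_s: 8.65
tool_pos: [0.4877, -0.0843, 0.0464]
tcp_rot: [-0.001, 0.995, 0.101, -0.003]
wrist_force: [0.1, -0.2, 1.3]
grip_width: 0.501
finger_force: 0.0
```

Request:
{"method": "jog_arm", "body": {
  "steps": [
    {"wx": 0,"wy": 0,"wz": 0,"tx": 0,"ty": 0,"tz": 40,"hand": 0.7},
    {"wx": 0,"wy": 0,"wz": 0,"tx": 0,"ty": 0,"tz": 50,"hand": 1},
    {"wx": 0,"wy": 0,"wz": 0,"tx": 0,"ty": 0,"tz": 50,"hand": 1},
    {"wx": 0,"wy": 0,"wz": 0,"tx": 0,"ty": 0,"tz": 0,"hand": 1}
  ]
}}

```text
time_s: 9.05
tool_pos: [0.4927, -0.0854, 0.1984]
tcp_rot: [0.002, 0.995, 0.101, 0.007]
wrist_force: [-0.7, 0.5, 0.4]
grip_width: 0.822
finger_force: 0.0
```

Run:
```python
from plan import *
pose=toolpose();im=capture("wrist");cv2.imwrite("pics/w3.png",im)
go(deck(.06)+.003*X+.13*N,RG)
```

```text
shift mm [-32.3 295.5 -14.3] turn deg [ 26.94 -18.24  85.61] rows 10.774624962779967
```

View pics/w3.png

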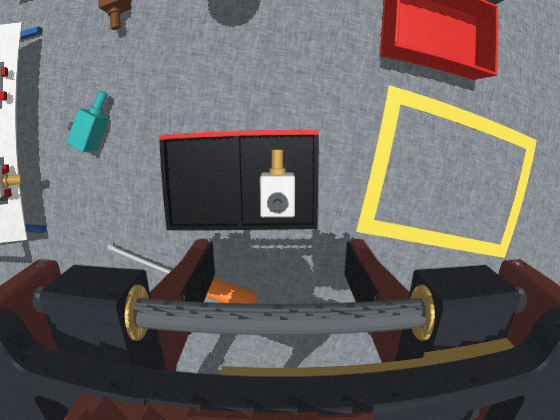

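Valve A lies flat in the right compartment at (277,193), inlet at (277,160) square to the red edge. On to valve B.

Request:
{"method": "jog_arm", "body": {
  "steps": [
    {"wx": 2.45,"wy": -1.66,"wz": 7.78,"tx": -3,"ty": 27,"tz": 15,"hand": 1},
    {"wx": 2.45,"wy": -1.66,"wz": 7.78,"tx": -3,"ty": 27,"tz": 15,"hand": 1},
    {"wx": 2.45,"wy": -1.66,"wz": 7.78,"tx": -3,"ty": 27,"tz": 0,"hand": 1},
    {"wx": 2.45,"wy": -1.66,"wz": 7.78,"tx": -3,"ty": 27,"tz": 0,"hand": 1},
    {"wx": 2.45,"wy": -1.66,"wz": 7.78,"tx": -3,"ty": 27,"tz": 0,"hand": 1}
  ]
}}

```text
time_s: 9.6
tool_pos: [0.4742, 0.0513, 0.218]
tcp_rot: [-0.098, 0.895, 0.427, 0.081]
wrist_force: [0.6, 0.7, 0.5]
grip_width: 0.998
finger_force: 0.0
```

Request:
{"method": "jog_arm", "body": {
  "steps": [
    {"wx": 2.45,"wy": -1.66,"wz": 7.78,"tx": -3,"ty": 27,"tz": 0,"hand": 1},
    {"wx": 2.45,"wy": -1.66,"wz": 7.78,"tx": -3,"ty": 27,"tz": 0,"hand": 1},
    {"wx": 2.45,"wy": -1.66,"wz": 7.78,"tx": -3,"ty": 27,"tz": 0,"hand": 1},
    {"wx": 2.45,"wy": -1.66,"wz": 7.78,"tx": -3,"ty": 27,"tz": 0,"hand": 1},
    {"wx": 2.45,"wy": -1.66,"wz": 7.78,"tx": -3,"ty": 27,"tz": 0,"hand": 1}
  ]
}}

```text
time_s: 10.1
tool_pos: [0.4592, 0.1861, 0.2177]
tcp_rot: [-0.182, 0.679, 0.695, 0.152]
wrist_force: [0.1, -0.3, -0.0]
grip_width: 1.0
finger_force: 0.0
```

Request:
{"method": "jog_arm", "body": {
  "steps": [
    {"wx": 2.45,"wy": -1.66,"wz": 7.78,"tx": -2,"ty": 25,"tz": 0,"hand": 1},
    {"wx": 0,"wy": 0,"wz": 0,"tx": 0,"ty": 0,"tz": -45,"hand": 1},
    {"wx": 0,"wy": 0,"wz": 0,"tx": 0,"ty": 0,"tz": 0,"hand": 1},
    {"wx": 0,"wy": 0,"wz": 0,"tx": 0,"ty": 0,"tz": 0,"hand": 1}
  ]
}}

```text
time_s: 10.5
tool_pos: [0.4569, 0.2102, 0.1728]
tcp_rot: [-0.197, 0.627, 0.736, 0.163]
wrist_force: [0.1, 0.7, 1.1]
grip_width: 1.0
finger_force: 0.0
```

```bash
python3 wfit.py 0.06 0 pics/w4.png; python3 -c "
from plan import *
print(get_obs()['q'])"
```

```text
[283.5371 206.3204] [(array([344., 349.]), 0.9, np.int64(1342)), (array([287., 206.]), 0.78, np.int64(2791)), (array([503., 211.]), 0.7, np.int64(1331))]
offset uphill mm, rack+y mm(-Y), yaw deg [ 1.5506 -1.4441  0.7347] -0.9435949711179069 start -0.8432189804424495
shift mm [  -7.6   61.3 -105.6] turn deg [ 0.46  0.01 -0.04] rows 2.4464890780192587
[ 0.0127 -0.2111  1.6839  0.5164  1.7309 -0.0816]
```

View pics/w4.png

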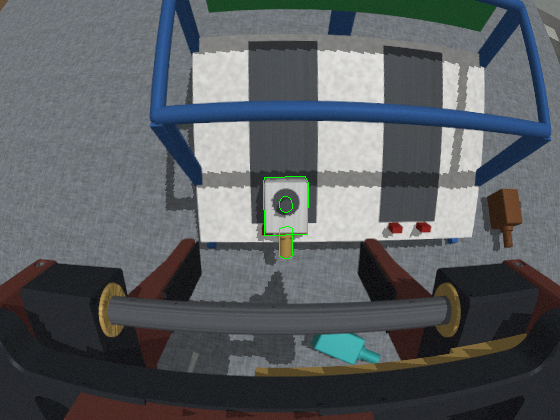

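Valve B is at (287,206) with its inlet down-image at (287,245); the overlay matches. Descend along the normal and grip.

Request:
{"method": "jog_arm", "body": {
  "steps": [
    {"wx": 0.4,"wy": 0,"wz": 0,"tx": -2.5,"ty": 20.5,"tz": -35,"hand": 1},
    {"wx": 0,"wy": 0,"wz": 0,"tx": -2.3,"ty": 17.5,"tz": -30,"hand": 1},
    {"wx": 0,"wy": 0,"wz": 0,"tx": -1.7,"ty": 13,"tz": -22.5,"hand": 1},
    {"wx": 0,"wy": 0,"wz": 0,"tx": -1,"ty": 10,"tz": -17,"hand": 1},
    {"wx": 0,"wy": 0,"wz": 0,"tx": 0,"ty": 0,"tz": 0,"hand": 1}
  ]
}}

```text
time_s: 11.1
tool_pos: [0.4498, 0.2717, 0.069]
tcp_rot: [-0.198, 0.625, 0.736, 0.166]
wrist_force: [0.5, 0.4, -0.4]
grip_width: 1.004
finger_force: 0.0
```

Run:
```python
from plan import *
o=get_obs();print(o["wrist_force"]);s=np.load("off.npy");go(deck(.06)+s[0]*X-s[1]*Y+.004*N,RG)
```

```text
[ 0.4761  0.3729 -0.4015]
shift mm [ 1.  -0.3  1.3] turn deg [ 0.09 -0.2  -0.12] rows 0.03343074846725066
```

Request:
{"method": "jog_arm", "body": {
  "steps": [
    {"wx": 0,"wy": 0,"wz": 0,"tx": 1,"ty": -0.5,"tz": 2,"hand": 0.6},
    {"wx": 0,"wy": 0,"wz": 0,"tx": 0,"ty": 0,"tz": 0,"hand": 0.5},
    {"wx": 0,"wy": 0,"wz": 0,"tx": 0,"ty": 0,"tz": 0,"hand": 0.3},
    {"wx": 0,"wy": 0,"wz": 0,"tx": 0,"ty": 0,"tz": 0,"hand": 0.3},
    {"wx": 0,"wy": 0,"wz": 0,"tx": 0,"ty": 0,"tz": 0,"hand": 0.3}
  ]
}}

```text
time_s: 11.6
tool_pos: [0.4517, 0.2705, 0.0719]
tcp_rot: [-0.197, 0.625, 0.736, 0.167]
wrist_force: [-0.6, -0.4, 0.0]
grip_width: 0.585
finger_force: 0.0
```

Request:
{"method": "jog_arm", "body": {
  "steps": [
    {"wx": 0,"wy": 0,"wz": 0,"tx": 0,"ty": 0,"tz": 0,"hand": 0.3},
    {"wx": 0,"wy": 0,"wz": 0,"tx": 0,"ty": 0,"tz": 0,"hand": 0.3},
    {"wx": 0,"wy": 0,"wz": 0,"tx": 0,"ty": 0,"tz": 0,"hand": 0.3},
    {"wx": 0,"wy": 0,"wz": 0,"tx": 0,"ty": 0,"tz": 0,"hand": 0.3}
  ]
}}

```text
time_s: 12.0
tool_pos: [0.4514, 0.2707, 0.0713]
tcp_rot: [-0.198, 0.625, 0.736, 0.166]
wrist_force: [0.1, -2.0, 0.3]
grip_width: 0.407
finger_force: 30.0
```

Request:
{"method": "jog_arm", "body": {
  "steps": [
    {"wx": 0,"wy": 0,"wz": 0,"tx": 0.8,"ty": -5,"tz": 8.7,"hand": 0.3},
    {"wx": 0,"wy": 0,"wz": 0,"tx": 1.6,"ty": -10,"tz": 17,"hand": 0.3},
    {"wx": 0,"wy": 0,"wz": 0,"tx": 2.4,"ty": -15,"tz": 26,"hand": 0.3},
    {"wx": 0,"wy": 0,"wz": 0,"tx": 2.4,"ty": -15,"tz": 26,"hand": 0.3},
    {"wx": 0,"wy": 0,"wz": 0,"tx": 2,"ty": -20,"tz": 30,"hand": 0.3}
  ]
}}

```text
time_s: 12.5
tool_pos: [0.46, 0.2049, 0.1796]
tcp_rot: [-0.198, 0.625, 0.736, 0.166]
wrist_force: [-0.3, -0.1, -1.9]
grip_width: 0.406
finger_force: 30.0
```

Run:
```python
from plan import *
print(get_obs()["grip_width"],get_obs()["q"])
d,w=go(tray(-.014,.0425,.15),down(TY+180))
```

```text
0.4060685520274502 [-0.0015 -0.2052  1.6741  0.5223  1.7448 -0.0909]
shift mm [  12.7 -206.4  -29.6] turn deg [-18.66 -27.63  90.06] rows 11.298314600634287
```

Request:
{"method": "jog_arm", "body": {
  "steps": [
    {"wx": -1.56,"wy": -2.3,"wz": 7.5,"tx": 1,"ty": -17,"tz": 0,"hand": 0.3},
    {"wx": -1.56,"wy": -2.3,"wz": 7.5,"tx": 1,"ty": -17,"tz": 0,"hand": 0.3},
    {"wx": -1.56,"wy": -2.3,"wz": 7.5,"tx": 1,"ty": -17,"tz": 0,"hand": 0.3},
    {"wx": -1.56,"wy": -2.3,"wz": 7.5,"tx": 1,"ty": -17,"tz": 0,"hand": 0.3},
    {"wx": -1.56,"wy": -2.3,"wz": 7.5,"tx": 1,"ty": -17,"tz": 0,"hand": 0.3}
  ]
}}

```text
time_s: 13.0
tool_pos: [0.4657, 0.1195, 0.1792]
tcp_rot: [-0.125, 0.346, 0.924, 0.104]
wrist_force: [-0.3, 0.3, -2.1]
grip_width: 0.406
finger_force: 30.0
```

Request:
{"method": "jog_arm", "body": {
  "steps": [
    {"wx": -1.56,"wy": -2.3,"wz": 7.5,"tx": 1,"ty": -17,"tz": 0,"hand": 0.3},
    {"wx": -1.56,"wy": -2.3,"wz": 7.5,"tx": 1,"ty": -17,"tz": 0,"hand": 0.3},
    {"wx": -1.56,"wy": -2.3,"wz": 7.5,"tx": 1,"ty": -17,"tz": 0,"hand": 0.3},
    {"wx": -1.56,"wy": -2.3,"wz": 7.5,"tx": 1,"ty": -17,"tz": 0,"hand": 0.3},
    {"wx": -1.56,"wy": -2.3,"wz": 7.5,"tx": 1,"ty": -17,"tz": 0,"hand": 0.3}
  ]
}}

```text
time_s: 13.5
tool_pos: [0.4705, 0.0348, 0.1793]
tcp_rot: [-0.037, 0.027, 0.998, 0.031]
wrist_force: [0.2, -0.4, -1.9]
grip_width: 0.406
finger_force: 30.0
```

Request:
{"method": "jog_arm", "body": {
  "steps": [
    {"wx": -1.56,"wy": -2.3,"wz": 7.5,"tx": 1,"ty": -17,"tz": 0,"hand": 0.3},
    {"wx": -1.56,"wy": -2.3,"wz": 7.5,"tx": 1,"ty": -19,"tz": 0,"hand": 0.3},
    {"wx": 0,"wy": 0,"wz": 0,"tx": 0,"ty": 0,"tz": 0,"hand": 0.3},
    {"wx": 0,"wy": 0,"wz": 0,"tx": 0,"ty": 0,"tz": 0,"hand": 0.3}
  ]
}}

```text
time_s: 13.9
tool_pos: [0.4723, -0.0001, 0.1793]
tcp_rot: [-0.0, -0.099, 0.995, 0.001]
wrist_force: [0.1, 0.0, -1.7]
grip_width: 0.409
finger_force: 30.0
```

Run:
```python
from plan import *
print(get_obs()["grip_width"],get_obs()["q"])
d,w=go(tray(-.014,.0425,.013),down(TY+180))
```

```text
0.4090512146380944 [-0.0737 -0.2587  1.6378  0.002   1.7636 -1.8433]
shift mm [   0.4   -1.4 -166.3] turn deg [-0.12 -0.06  0.28] rows 3.326818696742924
```

Request:
{"method": "jog_arm", "body": {
  "steps": [
    {"wx": 0,"wy": 0,"wz": 0.28,"tx": 0.4,"ty": -1.4,"tz": -45,"hand": 0.3},
    {"wx": 0,"wy": 0,"wz": 0,"tx": 0,"ty": 0,"tz": -45,"hand": 0.3},
    {"wx": 0,"wy": 0,"wz": 0,"tx": 0,"ty": 0,"tz": -45,"hand": 0.3},
    {"wx": 0,"wy": 0,"wz": 0,"tx": 0,"ty": 0,"tz": -27,"hand": 0.3},
    {"wx": 0,"wy": 0,"wz": 0,"tx": 0,"ty": 0,"tz": 0,"hand": 0.3}
  ]
}}

```text
time_s: 14.4
tool_pos: [0.4704, -0.001, 0.013]
tcp_rot: [-0.004, -0.103, 0.995, 0.002]
wrist_force: [-0.4, -0.3, -1.2]
grip_width: 0.407
finger_force: 30.0
```

Request:
{"method": "jog_arm", "body": {
  "steps": [
    {"wx": 0,"wy": 0,"wz": 0,"tx": 0,"ty": 0,"tz": 0,"hand": 0.3},
    {"wx": 0,"wy": 0,"wz": 0,"tx": 0,"ty": 0,"tz": 0,"hand": 0.3}
  ]
}}

```text
time_s: 14.6
tool_pos: [0.4743, -0.0015, 0.0192]
tcp_rot: [0.001, -0.103, 0.995, 0.0]
wrist_force: [0.9, -0.4, -2.0]
grip_width: 0.408
finger_force: 30.0
```

Request:
{"method": "jog_arm", "body": {
  "steps": [
    {"wx": 0,"wy": 0,"wz": 0,"tx": 0,"ty": 0,"tz": -3,"hand": 0.3},
    {"wx": 0,"wy": 0,"wz": 0,"tx": 0,"ty": 0,"tz": -2,"hand": 0.3},
    {"wx": 0,"wy": 0,"wz": 0,"tx": 0,"ty": 0,"tz": 0,"hand": 0.3},
    {"wx": 0,"wy": 0,"wz": 0,"tx": 0,"ty": 0,"tz": 0,"hand": 0.3}
  ]
}}

```text
time_s: 15.0
tool_pos: [0.473, -0.0016, 0.0122]
tcp_rot: [-0.0, -0.104, 0.995, 0.001]
wrist_force: [0.2, 1.0, -2.0]
grip_width: 0.409
finger_force: 30.0
```

Request:
{"method": "jog_arm", "body": {
  "steps": [
    {"wx": 0,"wy": 0,"wz": 0,"tx": 0,"ty": 0,"tz": -1,"hand": 0.3},
    {"wx": 0,"wy": 0,"wz": 0,"tx": 0,"ty": 0,"tz": 0,"hand": 0.3},
    {"wx": 0,"wy": 0,"wz": 0,"tx": 0,"ty": 0,"tz": 0,"hand": 0.3}
  ]
}}

```text
time_s: 15.3
tool_pos: [0.473, -0.0017, 0.011]
tcp_rot: [-0.0, -0.104, 0.995, 0.0]
wrist_force: [-0.4, 0.1, -1.3]
grip_width: 0.409
finger_force: 30.0
```

Request:
{"method": "jog_arm", "body": {
  "steps": [
    {"wx": 0,"wy": 0,"wz": 0,"tx": 0,"ty": 0,"tz": -1,"hand": 0.3},
    {"wx": 0,"wy": 0,"wz": 0,"tx": 0,"ty": 0,"tz": 0,"hand": 0.3},
    {"wx": 0,"wy": 0,"wz": 0,"tx": 0,"ty": 0,"tz": 0,"hand": 0.3}
  ]
}}

```text
time_s: 15.6
tool_pos: [0.4729, -0.0017, 0.01]
tcp_rot: [-0.0, -0.104, 0.995, 0.001]
wrist_force: [-0.3, -0.7, -1.7]
grip_width: 0.407
finger_force: 30.0
```

Request:
{"method": "jog_arm", "body": {
  "steps": [
    {"wx": 0,"wy": 0,"wz": 0,"tx": 0,"ty": 0,"tz": -0.7,"hand": 0.3},
    {"wx": 0,"wy": 0,"wz": 0,"tx": 0,"ty": 0,"tz": 0,"hand": 0.3},
    {"wx": 0,"wy": 0,"wz": 0,"tx": 0,"ty": 0,"tz": 0,"hand": 0.3}
  ]
}}

```text
time_s: 15.9
tool_pos: [0.4731, -0.0017, 0.0096]
tcp_rot: [-0.0, -0.104, 0.995, 0.0]
wrist_force: [-0.7, 0.2, 0.2]
grip_width: 0.403
finger_force: 30.0
```

Request:
{"method": "jog_arm", "body": {
  "steps": [
    {"wx": 0,"wy": 0,"wz": 0,"tx": 0,"ty": 0,"tz": 0,"hand": 0.5},
    {"wx": 0,"wy": 0,"wz": 0,"tx": 0,"ty": 0,"tz": 0,"hand": 0.5},
    {"wx": 0,"wy": 0,"wz": 0,"tx": 0,"ty": 0,"tz": 0,"hand": 0.5},
    {"wx": 0,"wy": 0,"wz": 0,"tx": 0,"ty": 0,"tz": 10,"hand": 0.5},
    {"wx": 0,"wy": 0,"wz": 0,"tx": 0,"ty": 0,"tz": 30,"hand": 0.5}
  ]
}}

```text
time_s: 16.4
tool_pos: [0.4709, -0.0015, 0.0472]
tcp_rot: [-0.003, -0.104, 0.995, 0.001]
wrist_force: [0.1, 0.3, -0.3]
grip_width: 0.498
finger_force: 0.0
```

Request:
{"method": "jog_arm", "body": {
  "steps": [
    {"wx": 0,"wy": 0,"wz": 0,"tx": 10,"ty": -15,"tz": 45,"hand": 0.3},
    {"wx": 0,"wy": 0,"wz": 0,"tx": 20,"ty": -15,"tz": 45,"hand": 0.2},
    {"wx": 0,"wy": 0,"wz": 0,"tx": 20,"ty": 0,"tz": 0,"hand": 0.2},
    {"wx": 0,"wy": 0,"wz": 0,"tx": 0,"ty": 0,"tz": 0,"hand": 0.2},
    {"wx": 0,"wy": 0,"wz": 0,"tx": 0,"ty": 0,"tz": 0,"hand": 0.2}
  ]
}}

```text
time_s: 16.9
tool_pos: [0.5217, -0.0311, 0.1375]
tcp_rot: [-0.001, -0.104, 0.995, 0.001]
wrist_force: [-0.3, 0.5, -0.2]
grip_width: 0.205
finger_force: 0.0
```

Run:
```python
from plan import *
pose=toolpose();im=capture("wrist");tp=capture("top")
for d in silhouettes("tray","wrist")[:1]+silhouettes("tray","top")[:1]:
    pass
dw=silhouettes("tray","wrist")[0];dt=silhouettes("tray","top")[0]
for n,d,f in(("wrist",dw,lambda u:wplane(u,pose,.012)),("top",dt,lambda u:onplane("top",u,.012))):
    ys,xs=np.nonzero(d["pixels"]);print(n,d["confidence"],cv2.minAreaRect(f(np.c_[xs,ys])[:,:2].astype(np.float32)*1000))
W=lambda x,y:wproj(tray(x,y,.014),pose)[0]
q=cv2.convexHull(np.round(np.array([W(x,y) for x in(-.055,.055) for y in(-.0875,.0875)])).astype(np.int32));cv2.polylines(im,[q],1,(0,255,0),1)
cv2.line(im,*[tuple(int(k) for k in W(x,0)) for x in(-.05,.05)],(0,255,0),1)
cv2.imwrite("pics/w5.png",np.hstack([im[:330],tp[150:150+330,240:480] if 0 else cv2.resize(tp[170:300,250:340],(228,330))]))
print(get_obs()["grip_width"]);go(tray(.03,0,.04),down(TY+180))
```

```text
wrist 0.93 ((495.0570983886719, -39.43238830566406), (110.78842163085938, 176.4248046875), 12.377850532531738)
top 0.97 ((480.4806823730469, -43.22406768798828), (80.3826675415039, 174.3601531982422), 13.402314186096191)
0.20173865479862466
shift mm [  2.7  -3.1 -97.5] turn deg [-0.06 -0.09 -0.24] rows 1.952055685919319
```

View pics/w5.png

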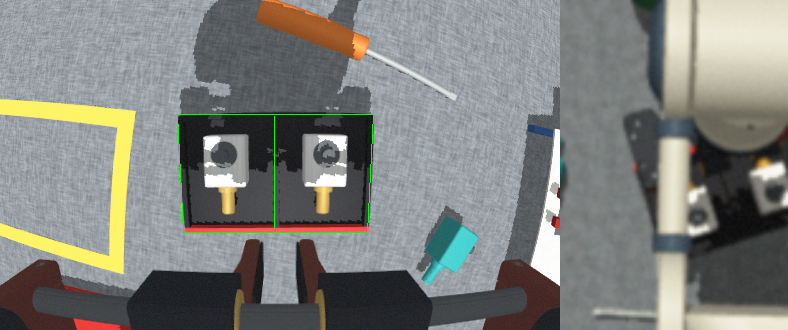

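Both valves are seated, at (225,165) and (325,165), inlets square to the red edge (now at image bottom, y≈229). The tray outline matches. Next I pinch the divider near the red edge, between the inlets.

```bash
sed -i 's/^TR=.*/TR=np.array([.495,-.0397]);TY=12.1/' plan.py
python3 - <<'E'
from plan import *
print("can",onplane("top",[[287,148]],.13),onplane("top",[[376,156]],.03))
go(tray(.030,0,.012),down(TY+180))
E
```

```text
can [[0.7301 0.0151 0.13  ]] [[ 0.7201 -0.2289  0.03  ]]
shift mm [   2.6   -2.4 -125.5] turn deg [-0.06 -0.09  0.16] rows 2.5113430821087666
```

Request:
{"method": "jog_arm", "body": {
  "steps": [
    {"wx": 0,"wy": 0,"wz": 0.15,"tx": 2.6,"ty": -2.4,"tz": -40,"hand": 0.2},
    {"wx": 0,"wy": 0,"wz": 0,"tx": 0,"ty": 0,"tz": -40,"hand": 0.2},
    {"wx": 0,"wy": 0,"wz": 0,"tx": 0,"ty": 0,"tz": -20,"hand": 0.2},
    {"wx": 0,"wy": 0,"wz": 0,"tx": 0,"ty": 0,"tz": -10,"hand": 0.2},
    {"wx": 0,"wy": 0,"wz": 0,"tx": 0,"ty": 0,"tz": -6,"hand": 0.2}
  ]
}}

```text
time_s: 17.7
tool_pos: [0.5246, -0.0335, 0.0214]
tcp_rot: [-0.001, -0.105, 0.994, 0.001]
wrist_force: [0.7, 0.3, -0.3]
grip_width: 0.198
finger_force: 0.0
```

Request:
{"method": "jog_arm", "body": {
  "steps": [
    {"wx": 0,"wy": 0,"wz": 0,"tx": 0,"ty": 0,"tz": -3,"hand": 0.2},
    {"wx": 0,"wy": 0,"wz": 0,"tx": 0,"ty": 0,"tz": 0,"hand": 0.2},
    {"wx": 0,"wy": 0,"wz": 0,"tx": 0,"ty": 0,"tz": 0,"hand": 0.2}
  ]
}}

```text
time_s: 18.0
tool_pos: [0.5258, -0.0337, 0.0204]
tcp_rot: [0.001, -0.105, 0.994, 0.0]
wrist_force: [0.7, 0.2, 0.3]
grip_width: 0.201
finger_force: 0.0
```

Run:
```python
from plan import *
print(get_obs()["wrist_force"]);go(tray(.030,0,.008),down(TY+180))
```

```text
[0.6679 0.1804 0.2554]
shift mm [ -1.5   0.3 -12.4] turn deg [-0.04  0.09  0.02] rows 0.24919400799817965
```

Request:
{"method": "jog_arm", "body": {
  "steps": [
    {"wx": 0,"wy": 0,"wz": 0,"tx": 0,"ty": 0,"tz": -5,"hand": 0.2},
    {"wx": 0,"wy": 0,"wz": 0,"tx": 0,"ty": 0,"tz": -4,"hand": 0.2},
    {"wx": 0,"wy": 0,"wz": 0,"tx": 0,"ty": 0,"tz": -2.5,"hand": 0.2},
    {"wx": 0,"wy": 0,"wz": 0,"tx": 0,"ty": 0,"tz": 0,"hand": 0.2},
    {"wx": 0,"wy": 0,"wz": 0,"tx": 0,"ty": 0,"tz": 0,"hand": 0.2}
  ]
}}

```text
time_s: 18.5
tool_pos: [0.5249, -0.0336, 0.0074]
tcp_rot: [-0.0, -0.105, 0.994, 0.001]
wrist_force: [-0.5, 0.7, -0.1]
grip_width: 0.2
finger_force: 0.0
```

Request:
{"method": "jog_arm", "body": {
  "steps": [
    {"wx": 0,"wy": 0,"wz": 0,"tx": 0,"ty": 0,"tz": 0,"hand": 0.1},
    {"wx": 0,"wy": 0,"wz": 0,"tx": 0,"ty": 0,"tz": 0,"hand": 0},
    {"wx": 0,"wy": 0,"wz": 0,"tx": 0,"ty": 0,"tz": 0,"hand": 0},
    {"wx": 0,"wy": 0,"wz": 0,"tx": 0,"ty": 0,"tz": 0,"hand": 0},
    {"wx": 0,"wy": 0,"wz": 0,"tx": 0,"ty": 0,"tz": 0,"hand": 0}
  ]
}}

```text
time_s: 19.0
tool_pos: [0.5251, -0.0335, 0.0077]
tcp_rot: [-0.0, -0.105, 0.994, 0.001]
wrist_force: [0.3, 0.5, 0.1]
grip_width: 0.048
finger_force: 30.0
```

Run:
```python
from plan import *
import plan
print(get_obs()["wrist_force"],get_obs()["wrist_torque"])
plan.TR=np.array([.5528,-.305]);plan.TY=.77
go(tray(.030,0,toolpose()[0][2]),down(180.77))
```

```text
[0.2557 0.4545 0.0924] [0.1558 0.065  0.0736]
shift mm [  57.7 -271.     0. ] turn deg [ -0.06  -0.01 -11.31] rows 5.542428652336518
```

Request:
{"method": "jog_arm", "body": {
  "steps": [
    {"wx": 0,"wy": 0,"wz": -0.1,"tx": 0.5,"ty": -2,"tz": 0,"hand": 0},
    {"wx": 0,"wy": 0,"wz": -0.2,"tx": 1,"ty": -5,"tz": 0,"hand": 0},
    {"wx": 0,"wy": 0,"wz": -0.4,"tx": 2,"ty": -8,"tz": 0,"hand": 0},
    {"wx": 0,"wy": 0,"wz": -0.4,"tx": 2,"ty": -9,"tz": 0,"hand": 0},
    {"wx": 0,"wy": 0,"wz": -0.4,"tx": 2,"ty": -9,"tz": 0,"hand": 0}
  ]
}}

```text
time_s: 19.5
tool_pos: [0.5325, -0.0657, 0.0077]
tcp_rot: [-0.0, -0.092, 0.996, 0.002]
wrist_force: [-0.6, 6.3, 2.2]
grip_width: 0.052
finger_force: 30.0
```

Request:
{"method": "jog_arm", "body": {
  "steps": [
    {"wx": 0,"wy": 0,"wz": -0.4,"tx": 2,"ty": -9,"tz": 0,"hand": 0},
    {"wx": 0,"wy": 0,"wz": -0.4,"tx": 2,"ty": -9,"tz": 0,"hand": 0},
    {"wx": 0,"wy": 0,"wz": -0.4,"tx": 2,"ty": -9,"tz": 0,"hand": 0},
    {"wx": 0,"wy": 0,"wz": -0.4,"tx": 2,"ty": -9,"tz": 0,"hand": 0},
    {"wx": 0,"wy": 0,"wz": -0.4,"tx": 2,"ty": -9,"tz": 0,"hand": 0}
  ]
}}

```text
time_s: 20.0
tool_pos: [0.5425, -0.1107, 0.0077]
tcp_rot: [-0.0, -0.075, 0.997, 0.002]
wrist_force: [-1.8, 6.3, 2.0]
grip_width: 0.051
finger_force: 30.0
```

The tray follows at constant height with about 6 N drag. Continue.

Request:
{"method": "jog_arm", "body": {
  "steps": [
    {"wx": 0,"wy": 0,"wz": -0.4,"tx": 2,"ty": -9,"tz": 0,"hand": 0},
    {"wx": 0,"wy": 0,"wz": -0.4,"tx": 2,"ty": -9,"tz": 0,"hand": 0},
    {"wx": 0,"wy": 0,"wz": -0.4,"tx": 2,"ty": -9,"tz": 0,"hand": 0},
    {"wx": 0,"wy": 0,"wz": -0.4,"tx": 2,"ty": -9,"tz": 0,"hand": 0},
    {"wx": 0,"wy": 0,"wz": -0.4,"tx": 2,"ty": -9,"tz": 0,"hand": 0}
  ]
}}

```text
time_s: 20.5
tool_pos: [0.5525, -0.1557, 0.0077]
tcp_rot: [-0.0, -0.057, 0.998, 0.002]
wrist_force: [-1.6, 5.6, 3.8]
grip_width: 0.055
finger_force: 30.0
```

Request:
{"method": "jog_arm", "body": {
  "steps": [
    {"wx": 0,"wy": 0,"wz": -0.4,"tx": 2,"ty": -9,"tz": 0,"hand": 0},
    {"wx": 0,"wy": 0,"wz": -0.4,"tx": 2,"ty": -9,"tz": 0,"hand": 0},
    {"wx": 0,"wy": 0,"wz": -0.4,"tx": 2,"ty": -9,"tz": 0,"hand": 0},
    {"wx": 0,"wy": 0,"wz": -0.4,"tx": 2,"ty": -9,"tz": 0,"hand": 0},
    {"wx": 0,"wy": 0,"wz": -0.4,"tx": 2,"ty": -9,"tz": 0,"hand": 0}
  ]
}}

```text
time_s: 21.0
tool_pos: [0.5625, -0.2006, 0.0077]
tcp_rot: [-0.0, -0.04, 0.999, 0.002]
wrist_force: [-0.2, 6.9, 3.3]
grip_width: 0.055
finger_force: 30.0
```

Request:
{"method": "jog_arm", "body": {
  "steps": [
    {"wx": 0,"wy": 0,"wz": -0.4,"tx": 2,"ty": -9,"tz": 0,"hand": 0},
    {"wx": 0,"wy": 0,"wz": -0.4,"tx": 2,"ty": -9,"tz": 0,"hand": 0},
    {"wx": 0,"wy": 0,"wz": -0.4,"tx": 2,"ty": -9,"tz": 0,"hand": 0},
    {"wx": 0,"wy": 0,"wz": -0.4,"tx": 2,"ty": -9,"tz": 0,"hand": 0},
    {"wx": 0,"wy": 0,"wz": -0.4,"tx": 2,"ty": -9,"tz": 0,"hand": 0}
  ]
}}

```text
time_s: 21.5
tool_pos: [0.5726, -0.2455, 0.0078]
tcp_rot: [-0.0, -0.023, 1.0, 0.002]
wrist_force: [-1.3, 6.2, 4.1]
grip_width: 0.051
finger_force: 30.0
```

Request:
{"method": "jog_arm", "body": {
  "steps": [
    {"wx": 0,"wy": 0,"wz": -0.4,"tx": 2,"ty": -9,"tz": 0,"hand": 0},
    {"wx": 0,"wy": 0,"wz": -0.4,"tx": 2,"ty": -9,"tz": 0,"hand": 0},
    {"wx": 0,"wy": 0,"wz": -0.4,"tx": 2,"ty": -9,"tz": 0,"hand": 0},
    {"wx": 0,"wy": 0,"wz": -0.2,"tx": 1,"ty": -7,"tz": 0,"hand": 0},
    {"wx": 0,"wy": 0,"wz": 0,"tx": 0,"ty": -3,"tz": 0,"hand": 0}
  ]
}}

```text
time_s: 22.0
tool_pos: [0.5798, -0.283, 0.0077]
tcp_rot: [-0.0, -0.01, 1.0, 0.002]
wrist_force: [0.2, 6.2, 3.9]
grip_width: 0.056
finger_force: 30.0
```

Request:
{"method": "jog_arm", "body": {
  "steps": [
    {"wx": 0,"wy": 0,"wz": 0,"tx": 0,"ty": 0,"tz": 0,"hand": 0},
    {"wx": 0,"wy": 0,"wz": 0,"tx": 0,"ty": 0,"tz": 0,"hand": 0}
  ]
}}

```text
time_s: 22.2
tool_pos: [0.5798, -0.2834, 0.0077]
tcp_rot: [0.0, -0.01, 1.0, 0.001]
wrist_force: [0.6, 3.1, 2.9]
grip_width: 0.052
finger_force: 30.0
```

Run:
```python
from plan import *
import plan
print(get_obs()["wrist_force"],get_obs()["q"])
plan.TR=np.array([.5528,-.305]);plan.TY=.77
go(tray(.030,0,toolpose()[0][2]),down(180.77))
pose=toolpose();im=capture("wrist");tp=capture("top")
cv2.imwrite("pics/w6.png",np.vstack([im[:330],cv2.resize(tp[150:300,330:530],(560,420))[:270]]))
d=silhouettes("tray","wrist")[0];ys,xs=np.nonzero(d["pixels"]);print(d["confidence"],cv2.minAreaRect(wplane(np.c_[xs,ys],pose,.012)[:,:2].astype(np.float32)*1000))
```

```text
[0.5678 3.0695 2.8775] [-0.508   0.2729  1.4103  0.0012  1.4588 -2.0995]
shift mm [  3.  -21.2   0. ] turn deg [-0.07  0.01 -0.41] rows 0.42874865008752694
0.65 ((549.251953125, -283.1802673339844), (111.54949951171875, 177.0416717529297), 0.7427195310592651)
```

View pics/w6.png

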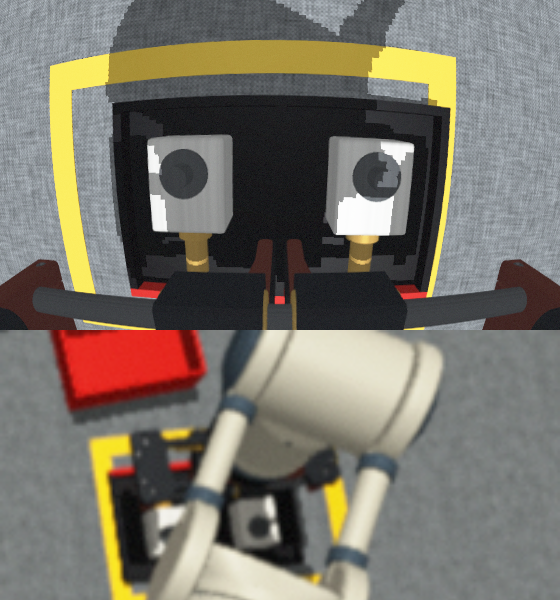

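The valves are still seated and the tray needs about 21 mm more toward −y.

Request:
{"method": "jog_arm", "body": {
  "steps": [
    {"wx": 0,"wy": 0,"wz": 0,"tx": 0.6,"ty": -4,"tz": 0,"hand": 0},
    {"wx": 0,"wy": 0,"wz": -0.1,"tx": 0.8,"ty": -6,"tz": 0,"hand": 0},
    {"wx": 0,"wy": 0,"wz": -0.1,"tx": 1,"ty": -6,"tz": 0,"hand": 0},
    {"wx": 0,"wy": 0,"wz": 0,"tx": 0.6,"ty": -4,"tz": 0,"hand": 0},
    {"wx": 0,"wy": 0,"wz": 0,"tx": 0,"ty": -1.5,"tz": 0,"hand": 0}
  ]
}}

```text
time_s: 22.85
tool_pos: [0.5825, -0.3046, 0.0077]
tcp_rot: [-0.0, -0.009, 1.0, 0.001]
wrist_force: [-0.5, 7.5, 4.7]
grip_width: 0.049
finger_force: 30.0
```

Request:
{"method": "jog_arm", "body": {
  "steps": [
    {"wx": 0,"wy": 0,"wz": 0,"tx": 0,"ty": 0,"tz": 0,"hand": 0},
    {"wx": 0,"wy": 0,"wz": 0,"tx": 0,"ty": 0,"tz": 0,"hand": 0.2},
    {"wx": 0,"wy": 0,"wz": 0,"tx": 0,"ty": 0,"tz": 0,"hand": 0.2},
    {"wx": 0,"wy": 0,"wz": 0,"tx": 0,"ty": 0,"tz": 0,"hand": 0.2},
    {"wx": 0,"wy": 0,"wz": 0,"tx": 0,"ty": 0,"tz": 5,"hand": 0.2}
  ]
}}

```text
time_s: 23.35
tool_pos: [0.5817, -0.3052, 0.0114]
tcp_rot: [-0.001, -0.008, 1.0, 0.001]
wrist_force: [-0.3, 0.3, -0.5]
grip_width: 0.199
finger_force: 0.0
```

Request:
{"method": "jog_arm", "body": {
  "steps": [
    {"wx": 0,"wy": 0,"wz": 0,"tx": 0,"ty": 0,"tz": 30,"hand": 0.2},
    {"wx": 0,"wy": 0,"wz": 0,"tx": 0,"ty": 0,"tz": 45,"hand": 0.2},
    {"wx": 0,"wy": 0,"wz": 0,"tx": 0,"ty": 0,"tz": 45,"hand": 0.2},
    {"wx": 0,"wy": 0,"wz": 0,"tx": 25,"ty": 0,"tz": 40,"hand": 0.2},
    {"wx": 0,"wy": 0,"wz": 0,"tx": 25,"ty": 0,"tz": 25,"hand": 0.2}
  ]
}}

```text
time_s: 23.85
tool_pos: [0.6333, -0.3059, 0.2033]
tcp_rot: [0.003, -0.008, 1.0, -0.001]
wrist_force: [0.6, -0.2, 0.2]
grip_width: 0.204
finger_force: 0.0
```

Request:
{"method": "jog_arm", "body": {
  "steps": [
    {"wx": 0,"wy": 0,"wz": 0,"tx": 0,"ty": 0,"tz": 0,"hand": 0.2},
    {"wx": 0,"wy": 0,"wz": 0,"tx": 0,"ty": 0,"tz": 0,"hand": 0.2}
  ]
}}

```text
time_s: 24.05
tool_pos: [0.6325, -0.3053, 0.1971]
tcp_rot: [-0.0, -0.009, 1.0, 0.0]
wrist_force: [0.3, -0.8, -1.2]
grip_width: 0.204
finger_force: 0.0
```

Run:
```python
from plan import *
pose=toolpose();im=capture("wrist");cv2.imwrite("pics/w7.png",im)
d=silhouettes("tray","wrist")[0];ys,xs=np.nonzero(d["pixels"]);print(d["confidence"],cv2.minAreaRect(wplane(np.c_[xs,ys],pose,.012)[:,:2].astype(np.float32)*1000))
ye=cv2.inRange(cv2.cvtColor(im,cv2.COLOR_BGR2HSV),(22,100,60),(33,255,255));n,lab,st,_=cv2.connectedComponentsWithStats(ye);k=[i for i in range(1,n) if st[i,4]>400];print(st[k])
ys,xs=np.nonzero(np.isin(lab,k));print("spot",cv2.minAreaRect(wplane(np.c_[xs,ys],pose,0)[:,:2].astype(np.float32)*1000))
```

```text
0.72 ((551.8200073242188, -304.4469299316406), (110.99664306640625, 175.99871826171875), 0.21825158596038818)
[[  174    38   215   158 10304]]
spot ((551.3822021484375, -304.7140808105469), (176.28646850585938, 241.38455200195312), 0.7214657664299011)
```

View pics/w7.png

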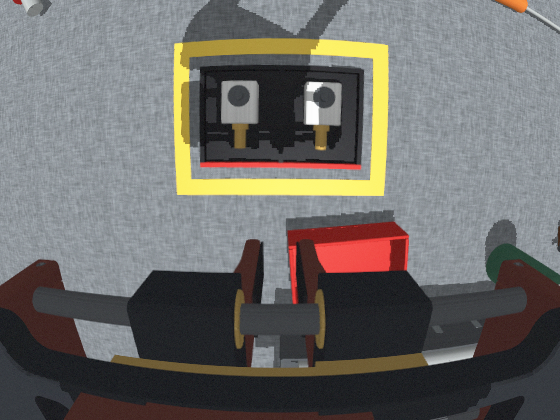

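The tray is centred in the tape within 1 mm and 0.5°, and both valves at (240,103) and (322,105) point at the red edge (y≈165). The arm is clear at z≈0.2, so I hand in.

```bash
python3 -c "
from workcell import *
print(hand_in())"
```

```text
the job is handed in; nothing more can be done
None
```

The job is handed in: one valve is in each tray compartment with its inlet at the red edge, and the tray was slid into the yellow outline (within 1 mm and about 0.5° of centred) at about 24 s of the 72 s allowed, with the bystanders untouched.

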